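# Line up the wing fastener and hold the drive cover shut

### The arm

A 7-joint arm with a two-finger parallel gripper is mounted at the origin on the work surface. World frame = base frame: x ahead of the robot, y to its left, z up, the work surface at z = 0. Lengths are in m, angles in rad, forces in N, time in s.
With the tool pointing down it reaches from about 0.425 to 0.825 m from the base axis. Payload 3.6 kg.
Tool frame: the origin (TCP) lies at the very end of the fingers, on their centre line; the grasp point (between the pads) lies 19 mm behind it; y points along the fingers, x is the direction in which the jaws open and shut, and the axes are right-handed (so a half turn about y gives the same grasp; the last joint's range is limited). The gripper opens to 93 mm and grips with 3 to 60 N. Pads are 15 mm wide; open, the fingers measure 128 mm over their backs; the gripper's body (75 mm by 188 mm) begins 65 mm behind the grasp point.
Start: joints at [1.296, 0.615, -0.013, 1.423, 0.008, 1.103, -0.04], TCP at [0.16, -0.63, 0.219] pointing down, gripper open.
Joint ranges: [-3.12, 3.12], [-0.3, 2.06], [-1.34, 1.32], [0.26, 2.42], [-1.36, 4.5], [0.01, 1.98], [-2.84, 2.84]. Speed limits (rad/s): [2.79, 2.79, 3.14, 3.14, 3.14, 3.14, 3.14].

### API

Orientations are given as a unit quaternion [w, x, y, z].
In Python, from plant import sense, viewer, close_job gives the robot as it stands.
- The arm moves only by the tool drive_tool, never from a script. Its arguments are lists of equal length, an entry for each row: "travel": the shift along the tool's x, y, z in mm, a list of three; "rot": the turn, a rotation vector about the tool's x, y, z in rad, a list of three; "gripper": the finger opening in mm, from 0 to 93. In form: {"travel": [[tx, ty, tz], ...], "rot": [[wx, wy, wz], ...], "gripper": [gripper, ...]}. A call has 1 to 8 rows; each row is the pose to reach, as a shift and turn from the pose commanded when the call began, along the tool's axes at that moment; what a row does not reach only later rows make up. A row lasts 1/8 s, in which the tool goes at most 62.5 mm and 10.7 degrees, less where a joint would pass 70% of its speed; a pose out of reach is approached as far as the arm can. A call with a gripper value outside its range is refused whole. The fingers move at their own pace and stop on an object; the grip force is fixed at half the most. Time passes only in rows, so rows that repeat a pose let the fingers close. It gives the time, the measured TCP pose, the force and the opening at its end, in the units of the state.
- sense(): the state, without advancing time (a new reading comes with each control period).
- viewer.read_camera(name): name is "scene" or "top"; returns a dict with "pixels" (384x512x3 uint8, red, green, blue), "depth" (384x512 float32, m along the optical axis (not along the pixel's ray), 0 where there is no reading), "fx", "fy", "cx", "cy" (pixels), "R" (3x3) and "t" (3): a world point X has camera coordinates R X + t. Camera axes: x right, y down, z forward; pixel columns grow to the right and rows downward; lengths in m; the calibration is good to about 2 mm. A picture is of the moment at which its call begins.
- close_job(): hands the job in, once; it reports no verdict.
The state is a dict: "clock": time; "q": joint angles; "qd": joint speeds; "effort": joint torques, N m; "position": TCP position; "tool_rot": TCP orientation; "ft_force": force on the tool from outside, world axes, zero at the start; "torque": the same for the moment, N m; "opening": opening from 0.0 (shut) to 1.0 (fully open).
Only numpy, scipy, OpenCV 4.12 (cv2) and the standard library are available. Lean on these libraries where they do the work, as an engineer would, in place of code of your own. Each camera call takes 0.05 s, during which the arm holds its last target.

### The job

The label printer lies on its side with its drive cover sprung ajar, because the cover's quarter-turn wing fastener is not in line with the slot in the frame. Turn the wing until it lines up with the slot, then press the cover down flush into its frame; it is thin plastic, so keep your grip and your push light. Finish while still holding it pressed there, not yet locked, so that I can put in the corner screws, and leave the other things on the bench where they are.

Things in the scene. Friction and masses are not known exactly. Their poses are not given: they have to be found in the camera images.
- machine: Desktop label printer, grey plastic, lying on its side, 270 x 260 x 120 mm (x, y, z), heavy and fixed to the bench mat. Origin under its centre, z up. Its flat upper face is 120 mm above the origin; the cover's pocket in that face spans x -115 to 57 mm and y -95 to 35 mm.
- cover: Thin grey plastic drive cover in the pocket, 166 (x) x 126 (y) x 4 mm. Origin: middle of its +x edge, underside; there it is tucked into the frame and tips about y. Sprung: untouched, the free -x edge stands 11 to 13 mm proud, and it springs up again if let go. Wing in line: about 2 N down at the wing to start it, 5.5 N at flush, then a hard stop. Wing out of line: the pin stops it 6 to 7 mm proud.
- cover_edge (a point): Middle of the cover's free (-x) edge, on its top face; axes as the cover's. When the cover is flush with the machine's upper face this point is level with slot.
- wing (a point): On the fastener's axis in the middle of its black wing, 14 mm above the cover's top face; turns with the wing. The wing is an upright bar 34 mm long (x axis of this point), 9 mm thick (y), its top 10 mm above this point; under it a round boss 26 mm across, 4 mm high, lies on the cover. It is 140 mm from the tucked-in edge, 28 mm from the free edge, and rides down 9 to 11 mm as the cover is shut.
- slot (a point): In the plane of the machine's upper face, over the slot in the frame that the fastener's cross pin (22 mm long, 4 mm thick, lying along the wing) must pass. Its x axis is the slot's direction, parallel to the cover's 166 mm sides and shown by two short black lines, one each side of the fastener. Within about 0.1 rad of it the pin drops in freely.
- fastener (a joint): Turn of the wing fastener about the cover's normal, rad, counterclockwise from above positive. 0 and 3.14 are both in line with the slot (the ends of the wing are alike); 1.57 is square across it. It turns either way from -1.0 to 4.2 with light friction, 0.04 N m, and stays where it is left. Wing and cover are thin plastic: the squeeze of both fingers plus the push must stay under 60 N together; 8 to 15 N of grip does.
- tray: Small open green tin tray, 90 x 70 x 30 mm, with screws in it; origin under its centre. Loose, not part of the job.
- can: Aluminium spray can, 64 mm across, 180 mm tall; origin under its centre. Loose, not part of the job.
- gear: White plastic gear with a hub, 60 mm across, 22 mm high; origin under its centre. Loose, not part of the job.
- driver: Screwdriver with an orange handle, 190 mm long, lying along its x axis. Loose, not part of the job.

How it is judged:
By the outcome, as a careful person would: the job done as asked, in the order asked, and still so for the second after the job is handed in, while the arm keeps its last pose, push and grip.
It also fails if it takes over 38 s, if anything falls off the work surface, if the arm or the gripper's body presses on something with over 40 N, if the wrist force passes 120 N, or if a joint passes its speed limit or range.

## Working session

There is one attempt and no reset: what is moved stays moved. The work goes in short steps, Python scripts to look and compute and a tool call to move; the robot and the scene stay as the last step left them, time stands still between calls to the robot, and variables do not carry over. Pictures are saved under pics/ and viewed, and the job is handed in when it is done.

Besides the shell and the picture viewer there is one more tool, called after ">>>" by a JSON object that holds its "api" and its "payload". drive_tool: Moves the arm, as the interface text tells. Its arguments: {"type":"object","properties":{"travel":{"type":"array","items":{"type":"array","items":{"type":"number"}}},"rot":{"type":"array","items":{"type":"array","items":{"type":"number"}}},"gripper":{"type":"array","items":{"type":"number"}}},"required":["travel","rot","gripper"]}

```bash
mkdir -p pics; ls
python3 - <<'E'
from plant import sense, viewer
import cv2,numpy as np,pickle
s=sense(); print(s)
d={}
for n in ["scene","top"]:
    c=viewer.read_camera(n); d[n]=c
    cv2.imwrite(f"pics/{n}0.png",cv2.cvtColor(c["pixels"],cv2.COLOR_RGB2BGR))
    print(n,c["fx"],c["fy"],c["cx"],c["cy"],c["R"],c["t"])
pickle.dump(d,open("d0.pkl","wb"))
E
```

```text
pics
{'clock': 0.0, 'q': array([ 1.29551977,  0.61590076, -0.01265429,  1.42490065,  0.00811339,
        1.10343974, -0.0404027 ]), 'qd': array([-0.00093098,  0.00074292,  0.00210733,  0.00073636,  0.00024671,
        0.00064153, -0.00050028]), 'effort': array([ 2.33426890e-04, -4.58935905e+01,  2.08479934e-01, -1.65745711e+01,
       -6.12706295e-02,  2.04364734e-02,  2.41978942e-04]), 'position': array([ 0.15986704, -0.62919803,  0.21749251]), 'tool_rot': array([ 0.55874809, -0.55763626,  0.43480582, -0.43334314]), 'ft_force': array([-0.29571828,  0.43065065,  0.6451458 ]), 'torque': array([-0.02371749, -0.00468196, -0.04345744]), 'opening': 1.0002014086622113}
scene 355.44180614581796 355.44180614581796 256.9923644991933 188.15647991913767 [[-0.42359092  0.90576909  0.01237259]
 [ 0.70988212  0.34040521 -0.61659685]
 [-0.56270606 -0.25240174 -0.78718184]] [ 0.235567   -0.35174164  1.41780776]
top 352.04915651161497 352.04915651161497 250.8961868959613 194.72937495142605 [[-0.00581779 -0.99996366 -0.00623212]
 [-0.97598306  0.00703526 -0.21773281]
 [ 0.21776874  0.00481571 -0.97598852]] [0.01886391 0.58931264 0.97837225]
```

View pics/scene0.png

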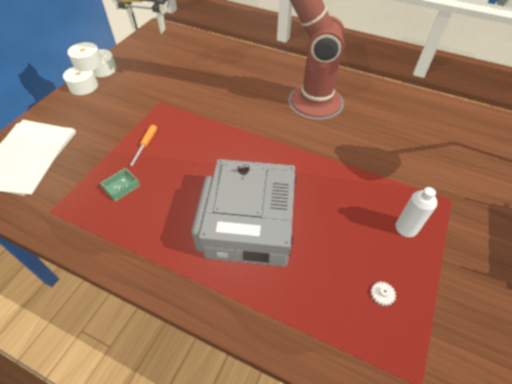

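View pics/top0.png

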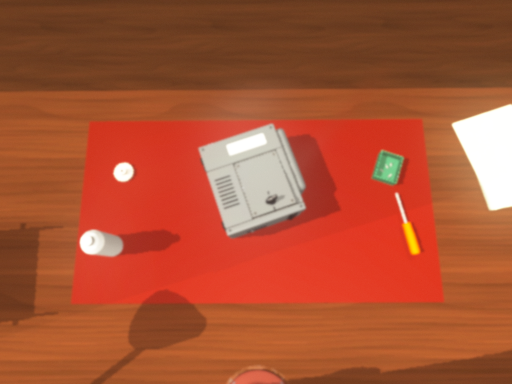

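Run:
```python
import cv2,pickle
d=pickle.load(open("d0.pkl","rb"))
t=cv2.cvtColor(d["top"]["pixels"],cv2.COLOR_RGB2BGR)[115:245,190:320]
s=cv2.cvtColor(d["scene"]["pixels"],cv2.COLOR_RGB2BGR)[150:270,185:305]
cv2.imwrite("pics/tc.png",cv2.resize(t,(585,585),interpolation=cv2.INTER_CUBIC))
cv2.imwrite("pics/sc.png",cv2.resize(s,(600,600),interpolation=cv2.INTER_CUBIC))
```

```text
(no output)
```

View pics/tc.png

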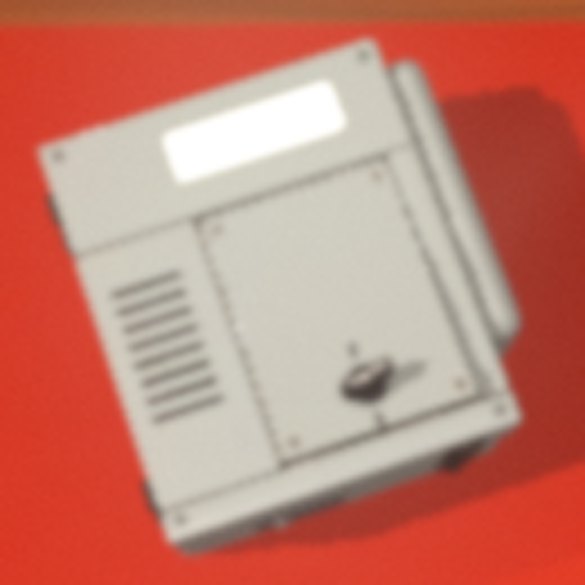

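View pics/sc.png

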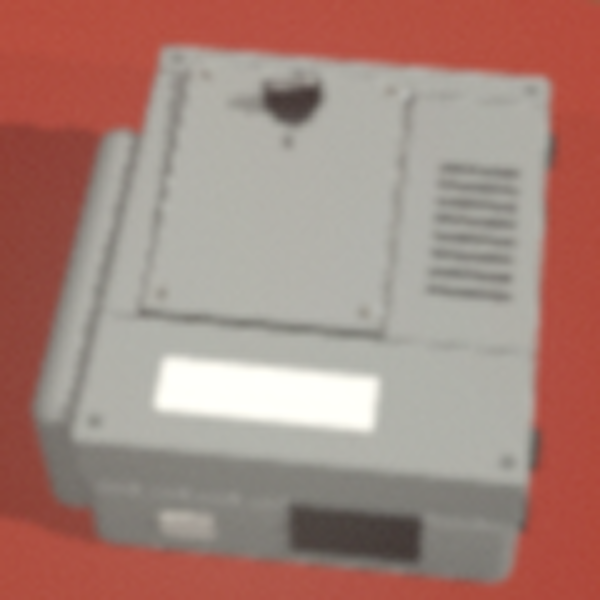

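```bash
cat > h.py <<'E'
import numpy as np,cv2
def cloud(c):
    v,u=np.mgrid[0:384,0:512]; z=c["depth"].astype(float)
    P=np.stack([(u-c["cx"])/c["fx"]*z,(v-c["cy"])/c["fy"]*z,z],-1)
    return (P-c["t"])@c["R"]   # R^T(P-t)
def ray(c,u,v,z):
    d=np.array([(u-c["cx"])/c["fx"],(v-c["cy"])/c["fy"],1])@c["R"]; o=-c["t"]@c["R"]
    return o+d*(z-o[2])/d[2]
E
python3 - <<'E'
import pickle
from h import *
d=pickle.load(open("d0.pkl","rb"))
for n in ["top","scene"]:
    c=d[n];W=cloud(c);ok=c["depth"]>0
    m=ok&(W[...,2]>.1)&(W[...,2]<.2)&(W[...,0]>.35)&(W[...,0]<.9)&(abs(W[...,1])<.25)
    pts=W[m]; print(n,m.sum(),pts.min(0),pts.max(0))
    f=m&(abs(W[...,2]-.12)<.006)
    r=cv2.minAreaRect(W[f][:,:2].astype(np.float32)*1000); print(r, np.median(W[f][:,2]))
    g=c["pixels"].astype(int).sum(-1)
    w=m&(W[...,2]>.139); print("high",w.sum()); 
    vv,uu=np.nonzero(w)
    for a,b in zip(vv,uu): print(b,a,np.round(W[a,b]*1000,1),g[a,b])
E
```

```text
top 8023 [ 0.46534781 -0.13744289  0.10003611] [0.79119413 0.16671772 0.1587874 ]
((632.6724853515625, 6.092437744140625), (270.8614807128906, 250.1699676513672), 18.897741317749023) 0.12148792476931436
high 61
274 194 [570.4 -47.7 157.2] 520
275 194 [570.8 -50.5 155.3] 495
273 195 [567.9 -45.  156.3] 492
274 195 [568.1 -47.8 155.3] 476
275 195 [568.7 -50.7 152.2] 435
276 195 [567.4 -53.  158.3] 436
271 196 [565.2 -39.6 156.1] 425
272 196 [566.  -42.5 152.2] 453
273 196 [565.6 -45.1 154.1] 464
274 196 [565.  -47.6 156.6] 445
275 196 [564.8 -50.3 157.4] 391
276 196 [565.5 -53.2 154.2] 365
269 197 [562.3 -34.1 157. ] 386
270 197 [562.1 -36.8 157.9] 404
271 197 [561.9 -39.4 158.4] 432
272 197 [562.6 -42.3 155.1] 436
273 197 [563.1 -45.1 152.8] 418
274 197 [562.2 -47.6 156.8] 367
275 197 [562.7 -50.4 154.4] 314
276 197 [564.5 -53.7 145.9] 307
268 198 [559.6 -31.4 156.8] 410
269 198 [559.4 -34.  157.6] 431
270 198 [559.5 -36.8 157. ] 476
271 198 [559.1 -39.3 158.8] 469
272 198 [559.7 -42.2 156.1] 401
273 198 [560.3 -45.1 152.9] 327
274 198 [561.  -47.9 149.9] 273
275 198 [561.7 -50.9 146.
[... 2721 characters left out ...]
 169 [562.4 -29.9 147.3] 188
248 169 [561.6 -27.2 147.8] 247
237 170 [577.5 -53.5 147. ] 342
238 170 [574.6 -52.  144.7] 246
239 170 [574.1 -49.1 145.6] 201
240 170 [574.2 -45.8 147.4] 188
241 170 [571.3 -44.2 145.1] 189
242 170 [568.  -42.8 142.4] 195
243 170 [568.8 -39.2 145.1] 185
244 170 [566.7 -37.2 143.9] 186
245 170 [565.2 -34.8 143.6] 186
246 170 [565.1 -31.7 144.9] 195
247 170 [562.4 -29.9 143.1] 203
248 170 [560.6 -27.7 142.3] 286
237 171 [575.9 -54.6 140.5] 372
238 171 [574.2 -52.3 139.9] 291
239 171 [573.9 -49.3 141. ] 230
240 171 [572.7 -46.8 141. ] 203
241 171 [571.9 -44.  141.6] 206
242 171 [570.2 -41.8 140.9] 192
243 171 [568.5 -39.5 140.3] 200
245 171 [565.1 -34.9 139.1] 197
```

```bash
cat >> h.py <<'E'
from scipy.spatial.transform import Rotation as Ro
def rot(q): return Ro.from_quat([q[1],q[2],q[3],q[0]]).as_matrix()
E
python3 - <<'E'
import pickle
from h import *
from plant import sense
s=sense();print(rot(s["tool_rot"]).round(3))
d=pickle.load(open("d0.pkl","rb"))
c=d["top"]
f=lambda x,y,z:(ray(c,190+(x+.5)/4.5-.5,115+(y+.5)/4.5-.5,z)*1000).round(1)
print("top corners",f(40,150,.12),f(375,42,.12),f(520,410,.12), f(165,532,.12))
print("screws",f(58,155,.12),f(362,55,.12),f(502,408,.12),f(181,518,.12))
print("marks",f(352,350,.129),f(380,420,.132))
print("cover corners",f(197,220,.12),f(388,155,.12),f(478,392,.132),f(284,465,.132))
print("cover screws",f(217,231,.121),f(377,176,.121),f(460,384,.131),f(293,441,.131))
c=d["scene"]
f=lambda x,y,z:(ray(c,185+(x+.5)/5-.5,150+(y+.5)/5-.5,z)*1000).round(1)
print("scene screws",f(178,58,.12),f(530,91,.12),f(95,421,.12),f(507,462,.12))
print("marks",f(288,142,.129),"cscrews",f(160,293,.121),f(363,313,.121),f(207,76,.131),f(391,91,.131))
for n in ["top","scene"]:
    c=d[n];W=cloud(c)
    m=(c["depth"]>0)&(W[...,2]>.151)&(W[...,2]<.2)&(W[...,0]>.5)&(W[...,0]<.6)&(abs(W[...,1])<.1)
    P=(W[m][:,:2]*1000); r=cv2.minAreaRect(P.astype(np.float32)); u,S,V=np.linalg.svd(P-P.mean(0))
    print(n,P.mean(0),r,np.degrees(np.arctan2(V[0,1],V[0,0])),S/np.sqrt(len(P)))
E
```

```text
[[ 0.246 -0.001  0.969]
 [-0.969  0.002  0.246]
 [-0.002 -1.    -0.   ]]
top corners [716.9 165.5 120. ] [789.5 -51.2 120. ] [ 544.7 -136.   120. ] [470.7  82.8 120. ]
screws [713.4 153.8 120. ] [780.5 -42.5 120. ] [ 546.1 -124.9  120. ] [479.2  73.1 120. ]
marks [581.5 -32.4 129. ] [536.9 -48.6 132. ]
cover corners [669.1  64.3 120. ] [711.7 -58.  120. ] [ 553.8 -109.   132. ] [509.5  10.1 132. ]
cover screws [661.3  51.5 121. ] [697.2 -50.6 121. ] [559.1 -98.2 131. ] [524.4   4.5 131. ]
scene screws [ 547.9 -125.1  120. ] [482.   71.6 120. ] [782.6 -44.  120. ] [715.1 152.2 120. ]
marks [584.  -34.5 129. ] cscrews [700.5 -52.3 121. ] [665.7  50.2 121. ] [561.4 -97.8 131. ] [526.    2.5 131. ]
top [559.99581703 -38.52462276] ((559.9234619140625, -38.452205657958984), (8.511314392089844, 32.543121337890625), 30.887075424194336) 122.07395927405231 [9.91304795 2.60742439]
scene [566.99813678 -41.79465467] ((567.47216796875, -41.31441116333008), (10.335431098937988, 30.68524169921875), 24.093400955200195) 116.48388532556692 [9.16650286 2.8794508 ]
```

>>> {"api": "drive_tool", "payload": {"travel": [[-36,0,41],[-72,0,82],[-108,0,123],[-144,0,164],[-180,0,205],[-216,0,246],[-252,0,287],[-288,0,328]], "rot": [[0,-0.16,0],[0,-0.32,0],[0,-0.48,0],[0,-0.64,0],[0,-0.8,0],[0,-0.96,0],[0,-1.12,0],[0,-1.28,0]], "gripper": [80,70,60,50,40,40,40,40]}}

```text
clock: 1.1
position: [0.4076, -0.2685, 0.2185]
tool_rot: [0.707, -0.707, 0.013, -0.013]
ft_force: [0.9, 0.5, -0.4]
opening: 0.43
```

>>> {"api": "drive_tool", "payload": {"travel": [[29,3,47],[58,6,94],[87,9,141],[116,12,188],[145,16,233],[145,18,233]], "rot": [[0,-0.14,0],[0,-0.28,0],[0,-0.42,0],[0,-0.54,0],[0,-0.54,0],[0,-0.54,0]], "gripper": [40,40,40,40,40,40]}}

```text
clock: 1.85
position: [0.563, -0.0374, 0.2003]
tool_rot: [0.686, -0.683, -0.178, 0.177]
ft_force: [-0.1, -0.4, -0.0]
opening: 0.429
```

```bash
cat > look.py <<'E'
import sys,pickle
from plant import sense,viewer
from h import *
k=sys.argv[1]
s=sense();R=rot(s["tool_rot"])
print(s["clock"],(s["position"]*1000).round(1),"jaw az",np.degrees(np.arctan2(R[1,0],R[0,0])).round(2),"y",R[:,1].round(4),"F",s["ft_force"].round(2),"T",s["torque"].round(3),"open",round(s["opening"]*93,2),"q",s["q"].round(2))
if len(sys.argv)>2:
    ims=[]
    for n,(v,u,sz) in {"top":(150,225,90),"scene":(135,195,90)}.items():
        c=viewer.read_camera(n);pickle.dump(c,open(f"{n}_{k}.pkl","wb"))
        ims.append(cv2.resize(cv2.cvtColor(c["pixels"],cv2.COLOR_RGB2BGR)[v:v+sz,u:u+sz],(400,400),interpolation=cv2.INTER_CUBIC))
    cv2.imwrite(f"pics/{k}.png",np.hstack(ims))
E
python3 look.py a 1
```

```text
1.85 [563.  -37.4 200.3] jaw az 29.03 y [ 8.0e-04  4.2e-03 -1.0e+00] F [-0.11 -0.38 -0.02] T [-0.076 -0.085 -0.03 ] open 39.85 q [ 0.38  0.55 -0.56  1.69  0.33  0.99  0.22]
```

View pics/a.png

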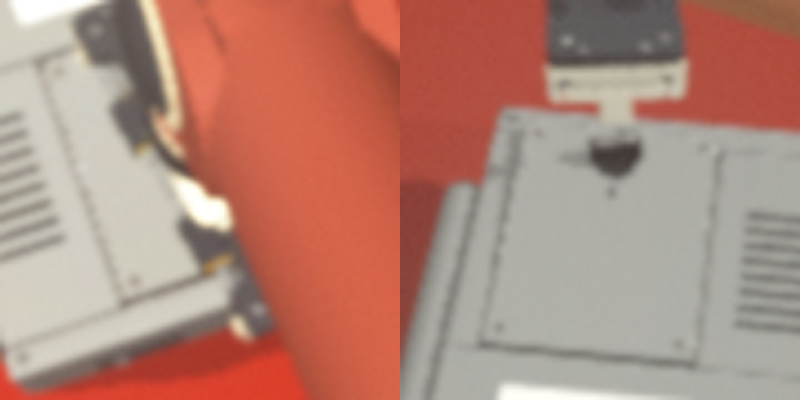

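>>> {"api": "drive_tool", "payload": {"travel": [[-3,20,-2],[-3,40,-2],[-3,58,-2],[-3,58,-2]], "rot": [[0,0,0],[0,0,0],[0,0,0],[0,0,0]], "gripper": [40,40,36,30]}}

```text
clock: 2.45
position: [0.5582, -0.049, 0.1415]
tool_rot: [-0.685, 0.686, 0.172, -0.175]
ft_force: [-1.0, 0.2, 0.2]
opening: 0.34
```

```bash
python3 look.py b 1
```

```text
2.45 [558.2 -49.  141.5] jaw az 28.36 y [-0.004  -0.0014 -1.    ] F [-0.99  0.19  0.18] T [ 0.034 -0.17   0.052] open 31.64 q [ 0.38  0.61 -0.52  1.77  0.39  0.87  0.18]
```

View pics/b.png

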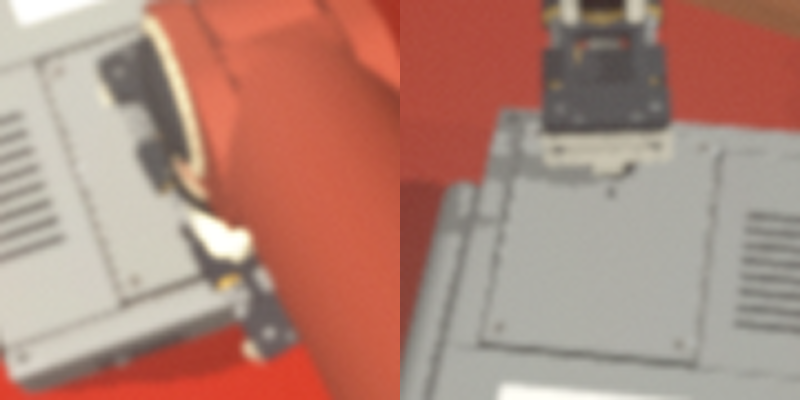

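>>> {"api": "drive_tool", "payload": {"travel": [[0,0,0],[0,0,0]], "rot": [[0,0,0],[0,0,0]], "gripper": [30,30]}}

```text
clock: 2.8
position: [0.5604, -0.0467, 0.1434]
tool_rot: [-0.685, 0.685, 0.175, -0.174]
ft_force: [-0.4, -0.0, 0.0]
opening: 0.327
```

```bash
python3 look.py c;python3 look.py c
```

```text
2.8 [560.4 -46.7 143.4] jaw az 28.52 y [ 1.3e-03 -1.0e-04 -1.0e+00] F [-0.4  -0.02  0.04] T [ 0.014 -0.112  0.002] open 30.37 q [ 0.37  0.61 -0.52  1.77  0.38  0.86  0.18]
2.8 [560.4 -46.7 143.4] jaw az 28.52 y [ 1.3e-03 -1.0e-04 -1.0e+00] F [-0.4  -0.02  0.04] T [ 0.014 -0.112  0.002] open 30.37 q [ 0.37  0.61 -0.52  1.77  0.38  0.86  0.18]
```

>>> {"api": "drive_tool", "payload": {"travel": [[4,2,5],[4,3,5],[4,3,5],[4,3,5]], "rot": [[0,0,0],[0,0,0],[0,0,0],[0,0,0]], "gripper": [26,22,18,18]}}

```text
clock: 3.3
position: [0.5611, -0.0403, 0.1396]
tool_rot: [-0.685, 0.685, 0.174, -0.174]
ft_force: [0.1, 0.4, -0.6]
opening: 0.197
```

```bash
python3 look.py d 1
```

```text
3.3 [561.1 -40.3 139.6] jaw az 28.53 y [-1.e-04 -0.e+00 -1.e+00] F [ 0.12  0.44 -0.6 ] T [-0.087 -0.129 -0.048] open 18.33 q [ 0.36  0.62 -0.52  1.77  0.39  0.86  0.16]
```

View pics/d.png

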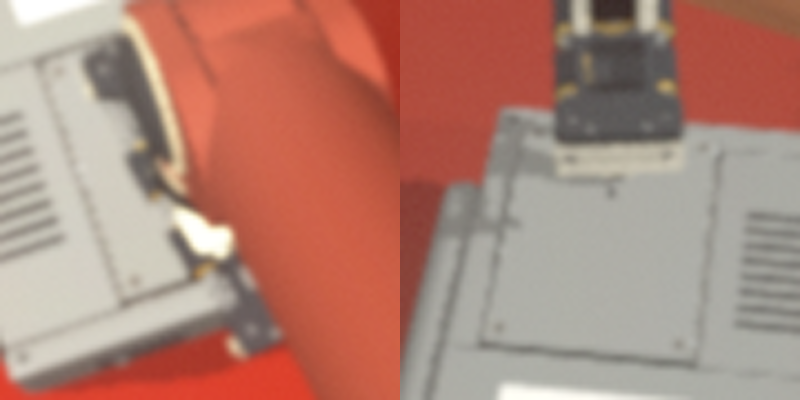

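>>> {"api": "drive_tool", "payload": {"travel": [[0,0,0],[0,0,0],[0,0,0]], "rot": [[0,0,0],[0,0,0],[0,0,0]], "gripper": [14,12,12]}}

```text
clock: 3.78
position: [0.5612, -0.0402, 0.1397]
tool_rot: [0.685, -0.685, -0.174, 0.174]
ft_force: [1.7, -0.5, 0.6]
opening: 0.131
```

```bash
python3 look.py e
```

```text
3.775 [561.2 -40.2 139.7] jaw az 28.53 y [ 1.e-04  0.e+00 -1.e+00] F [ 1.72 -0.51  0.62] T [-0.022 -0.125 -0.036] open 12.23 q [ 0.36  0.62 -0.52  1.77  0.39  0.86  0.16]
```

>>> {"api": "drive_tool", "payload": {"travel": [[0.8,0,0],[0.8,0,0],[0.8,0,0],[0.8,0,0]], "rot": [[0,0,0],[0,0,0],[0,0,0],[0,0,0]], "gripper": [11,10.5,10.5,10.5]}}

```text
clock: 4.28
position: [0.5618, -0.0399, 0.1397]
tool_rot: [-0.685, 0.685, 0.174, -0.174]
ft_force: [0.3, 0.1, 0.2]
opening: 0.119
```

```bash
python3 look.py f
```

```text
4.275 [561.8 -39.9 139.7] jaw az 28.54 y [-1.e-04 -1.e-04 -1.e+00] F [0.33 0.1  0.24] T [-0.087 -0.039  0.048] open 11.05 q [ 0.36  0.62 -0.52  1.77  0.39  0.86  0.16]
```

>>> {"api": "drive_tool", "payload": {"travel": [[0,0,0],[0,0,0],[0,0,0]], "rot": [[0,0,0],[0,0,0],[0,0,0]], "gripper": [10,10,10]}}

```text
clock: 4.65
position: [0.5617, -0.0399, 0.1397]
tool_rot: [-0.685, 0.685, 0.174, -0.174]
ft_force: [-0.7, -1.0, 1.0]
opening: 0.109
```

```bash
python3 look.py g
```

```text
4.65 [561.7 -39.9 139.7] jaw az 28.54 y [-3.e-04 -1.e-04 -1.e+00] F [-0.7  -0.98  0.99] T [-0.092  0.097  0.02 ] open 10.16 q [ 0.36  0.62 -0.52  1.77  0.39  0.86  0.16]
```

>>> {"api": "drive_tool", "payload": {"travel": [[0,0,0],[0,0,0],[0,0,0],[0,0,0],[0,0,0],[0,0,0],[0,0,0],[0,0,0]], "rot": [[0,-0.1,0],[0,-0.2,0],[0,-0.3,0],[0,-0.4,0],[0,-0.5,0],[0,-0.6,0],[0,-0.7,0],[0,-0.7,0]], "gripper": [10,10,10,10,10,10,10,10]}}

```text
clock: 5.65
position: [0.5611, -0.0401, 0.1394]
tool_rot: [0.585, -0.584, -0.398, 0.399]
ft_force: [-2.7, -1.3, 0.2]
opening: 0.108
```

```bash
python3 look.py h 1
```

```text
5.65 [561.1 -40.1 139.4] jaw az 68.55 y [-0.0018  0.     -1.    ] F [-2.72 -1.27  0.21] T [-0.14   0.389 -0.001] open 10.08 q [ 0.47  0.67 -0.71  1.76  0.53  0.92  0.73]
```

View pics/h.png

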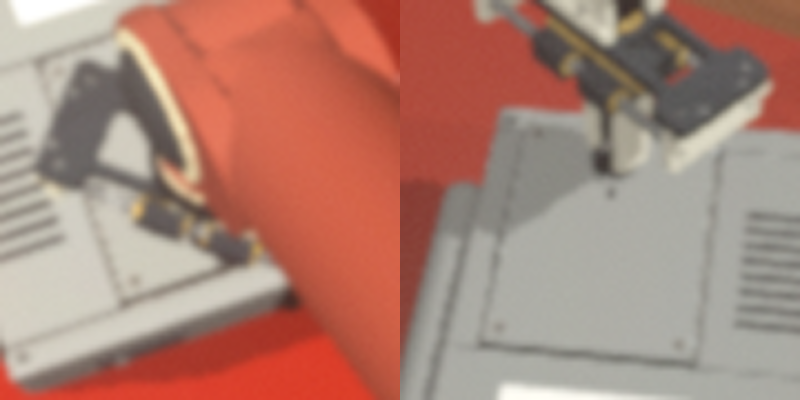

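>>> {"api": "drive_tool", "payload": {"travel": [[-0.3,0,0.2],[-0.6,0,0.4],[-0.6,0,0.4],[-0.6,0,0.4],[-0.6,0,0.4],[-0.6,0,0.4],[-0.6,0,0.4],[-0.6,0,0.4]], "rot": [[0,-0.11,0],[0,-0.22,0],[0,-0.33,0],[0,-0.44,0],[0,-0.55,0],[0,-0.66,0],[0,-0.74,0],[0,-0.74,0]], "gripper": [10,10,10,10,10,10,10,10]}}

```text
clock: 6.75
position: [0.5612, -0.0408, 0.1395]
tool_rot: [0.401, -0.401, -0.582, 0.583]
ft_force: [-1.1, -1.1, 0.1]
opening: 0.109
```

```bash
python3 look.py i 1
```

```text
6.75 [561.2 -40.8 139.5] jaw az 110.9 y [-3.e-04 -4.e-04 -1.e+00] F [-1.05 -1.09  0.1 ] T [-0.261  0.159 -0.003] open 10.1 q [ 0.57  0.73 -0.91  1.76  0.68  1.    1.34]
```

View pics/i.png

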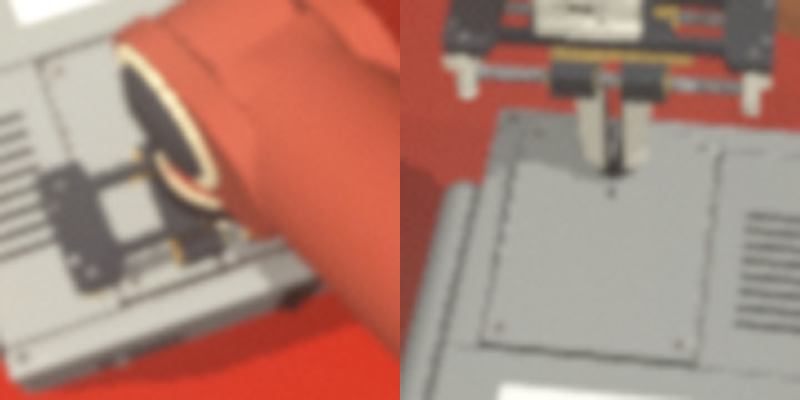

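>>> {"api": "drive_tool", "payload": {"travel": [[0,0,0],[0,0,0],[0,0,0],[0,0,0]], "rot": [[0,0.02,0],[0,0.02,0],[0,0.02,0],[0,0.02,0]], "gripper": [9.6,9.3,9.3,9.3]}}

```text
clock: 7.35
position: [0.5614, -0.0407, 0.1396]
tool_rot: [0.406, -0.406, -0.579, 0.579]
ft_force: [-0.4, -2.2, -2.0]
opening: 0.101
```

```bash
python3 look.py j
```

```text
7.35 [561.4 -40.7 139.6] jaw az 109.87 y [ 1.e-04 -6.e-04 -1.e+00] F [-0.38 -2.17 -2.  ] T [-0.548 -0.115  0.009] open 9.43 q [ 0.57  0.73 -0.9   1.76  0.67  0.99  1.32]
```

>>> {"api": "drive_tool", "payload": {"travel": [[-0.3,1,0],[-0.4,2,0],[-0.4,3,0],[-0.4,4,0],[-0.4,5,0],[-0.4,5,0]], "rot": [[0,0.01,0],[0,0.01,0],[0,0.01,0],[0,0.01,0],[0,0.01,0],[0,0.01,0]], "gripper": [9.3,9.3,9.3,9.3,9.3,9.3]}}

```text
clock: 8.1
position: [0.5617, -0.0406, 0.1348]
tool_rot: [-0.409, 0.409, 0.577, -0.577]
ft_force: [-1.0, -3.5, 2.8]
opening: 0.101
```

```bash
python3 look.py k
```

```text
8.1 [561.7 -40.6 134.8] jaw az 109.32 y [ 8.e-04  1.e-04 -1.e+00] F [-1.01 -3.48  2.8 ] T [-0.635 -0.01  -0.059] open 9.39 q [ 0.57  0.73 -0.89  1.76  0.68  0.98  1.31]
```

>>> {"api": "drive_tool", "payload": {"travel": [[-0.4,1,0],[-0.6,2,0],[-0.6,3,0],[-0.6,4,0],[-0.6,4,0]], "rot": [[0,0,0],[0,0,0],[0,0,0],[0,0,0],[0,0,0]], "gripper": [9.3,9.3,9.3,9.3,9.3]}}

```text
clock: 8.72
position: [0.5619, -0.0406, 0.1308]
tool_rot: [-0.409, 0.409, 0.577, -0.576]
ft_force: [0.0, -0.8, 3.5]
opening: 0.099
```

```bash
python3 look.py l
```

```text
8.725 [561.9 -40.6 130.8] jaw az 109.35 y [ 9.e-04  1.e-03 -1.e+00] F [ 0.03 -0.79  3.51] T [-0.146 -0.147 -0.015] open 9.17 q [ 0.56  0.74 -0.89  1.77  0.68  0.98  1.3 ]
```

>>> {"api": "drive_tool", "payload": {"travel": [[0,1,0],[0,2,0],[0,3,0],[0,3,0]], "rot": [[0,0,0],[0,0,0],[0,0,0],[0,0,0]], "gripper": [9.3,9.3,9.3,9.3]}}

```text
clock: 9.22
position: [0.5617, -0.0407, 0.1278]
tool_rot: [-0.409, 0.409, 0.577, -0.577]
ft_force: [-0.2, -0.2, 4.8]
opening: 0.104
```

```bash
python3 look.py m
```

```text
9.225 [561.7 -40.7 127.8] jaw az 109.34 y [ 4.e-04  8.e-04 -1.e+00] F [-0.25 -0.16  4.85] T [ 0.043 -0.1   -0.012] open 9.63 q [ 0.56  0.74 -0.89  1.77  0.69  0.97  1.3 ]
```

Past the pin-stop height with a smooth rise; continuing.

>>> {"api": "drive_tool", "payload": {"travel": [[0,1,0],[0,2,0],[0,2,0]], "rot": [[0,0,0],[0,0,0],[0,0,0]], "gripper": [9.3,9.3,9.3]}}

```text
clock: 9.6
position: [0.5616, -0.0408, 0.1262]
tool_rot: [-0.409, 0.409, 0.577, -0.577]
ft_force: [-0.4, 0.8, 6.4]
opening: 0.105
```

```bash
python3 look.py n 1
```

```text
9.6 [561.6 -40.8 126.2] jaw az 109.34 y [ 3.e-04  3.e-04 -1.e+00] F [-0.4   0.84  6.38] T [ 0.03   0.041 -0.048] open 9.79 q [ 0.56  0.74 -0.89  1.77  0.69  0.97  1.3 ]
```

View pics/n.png

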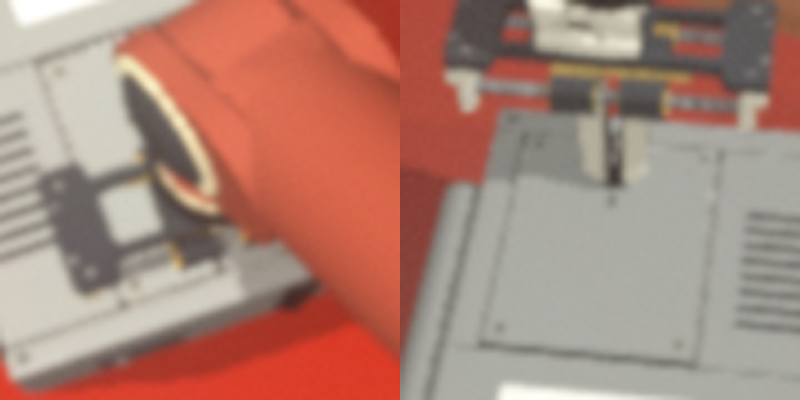

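>>> {"api": "drive_tool", "payload": {"travel": [[0,1,0],[0,1.5,0],[0,1.5,0]], "rot": [[0,0,0],[0,0,0],[0,0,0]], "gripper": [9.3,9.3,9.3]}}

```text
clock: 10.07
position: [0.5617, -0.0407, 0.1258]
tool_rot: [-0.409, 0.409, 0.577, -0.577]
ft_force: [-3.1, -1.6, 12.6]
opening: 0.101
```

```bash
python3 look.py o
```

```text
10.075 [561.7 -40.7 125.8] jaw az 109.33 y [ 7.e-04 -5.e-04 -1.e+00] F [-3.09 -1.57 12.64] T [-0.078  0.537 -0.04 ] open 9.4 q [ 0.56  0.74 -0.89  1.77  0.69  0.97  1.3 ]
```

```bash
python3 look.py p 1
python3 - <<'E'
import pickle
from h import *
y=np.radians(19.1);C=np.array([630.9,14.3])
M=np.array([[np.cos(y),np.sin(y)],[-np.sin(y),np.cos(y)]])
for n,c in [("before",pickle.load(open("d0.pkl","rb"))["scene"]),("now",pickle.load(open("scene_p.pkl","rb")))]:
    W=cloud(c)*1000; L=(W[...,:2]-C)@M.T; z=W[...,2]; ok=(c["depth"]>0)&(z>105)&(z<140)
    def med(x0,x1,y0,y1):
        m=ok&(L[...,0]>x0)&(L[...,0]<x1)&(L[...,1]>y0)&(L[...,1]<y1); return m.sum(),round(float(np.mean(z[m])),2)
    print(n)
    for x0 in range(-105,50,15): print(x0, "cover -y",med(x0,x0+15,-88,-65),"cover +y",med(x0,x0+15,0,28),"frame +y",med(x0,x0+15,40,60))
E
```

```text
10.075 [561.7 -40.7 125.8] jaw az 109.33 y [ 7.e-04 -5.e-04 -1.e+00] F [-3.09 -1.57 12.64] T [-0.078  0.537 -0.04 ] open 9.4 q [ 0.56  0.74 -0.89  1.77  0.69  0.97  1.3 ]
before
-105 cover -y (np.int64(33), 132.08) cover +y (np.int64(41), 132.03) frame +y (np.int64(28), 119.96)
-90 cover -y (np.int64(36), 130.67) cover +y (np.int64(43), 130.48) frame +y (np.int64(27), 120.23)
-75 cover -y (np.int64(36), 129.5) cover +y (np.int64(42), 130.0) frame +y (np.int64(29), 120.32)
-60 cover -y (np.int64(38), 128.39) cover +y (np.int64(44), 128.6) frame +y (np.int64(29), 120.21)
-45 cover -y (np.int64(35), 126.7) cover +y (np.int64(47), 127.42) frame +y (np.int64(29), 120.82)
-30 cover -y (np.int64(37), 126.29) cover +y (np.int64(46), 126.72) frame +y (np.int64(35), 120.32)
-15 cover -y (np.int64(42), 125.3) cover +y (np.int64(50), 125.26) frame +y (np.int64(32), 120.2)
0 cover -y (np.int64(40), 123.98) cover +y (np.int64(45), 124.03) frame +y (np.int64(32), 120.21)
15 cover -y (np.int64(39), 123.21) cover +y (np.int64(53), 122.86) frame +y (np.int64(36), 119.92)
30 cover -y (np.int64(43), 122
[... 567 characters left out ...]
0.31)
-45 cover -y (np.int64(30), 119.73) cover +y (np.int64(44), 120.01) frame +y (np.int64(32), 120.12)
-30 cover -y (np.int64(39), 120.01) cover +y (np.int64(43), 119.75) frame +y (np.int64(31), 120.57)
-15 cover -y (np.int64(37), 119.98) cover +y (np.int64(45), 120.43) frame +y (np.int64(31), 120.37)
0 cover -y (np.int64(40), 120.16) cover +y (np.int64(45), 120.25) frame +y (np.int64(34), 119.95)
15 cover -y (np.int64(37), 119.88) cover +y (np.int64(48), 120.09) frame +y (np.int64(33), 120.29)
30 cover -y (np.int64(37), 120.15) cover +y (np.int64(49), 120.44) frame +y (np.int64(36), 120.34)
45 cover -y (np.int64(44), 119.38) cover +y (np.int64(54), 119.42) frame +y (np.int64(39), 119.69)
```

View pics/p.png

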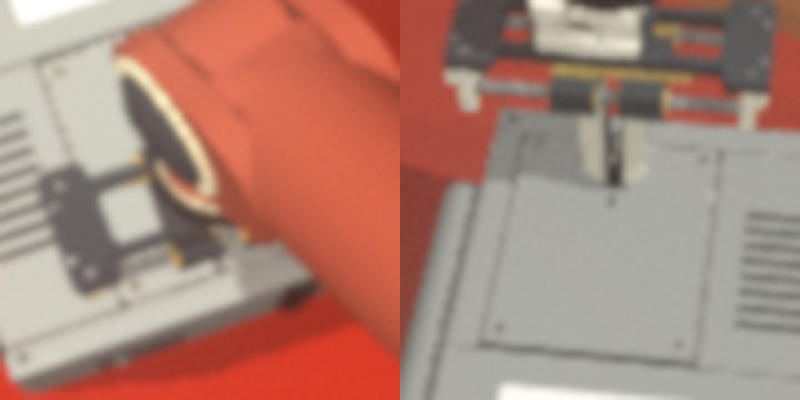

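>>> {"api": "drive_tool", "payload": {"travel": [[0,0,0],[0,0,0],[0,0,0],[0,0,0],[0,0,0],[0,0,0]], "rot": [[0,0,0],[0,0,0],[0,0,0],[0,0,0],[0,0,0],[0,0,0]], "gripper": [9.3,9.3,9.3,9.3,9.3,9.3]}}

```text
clock: 10.92
position: [0.5617, -0.0407, 0.1258]
tool_rot: [-0.409, 0.409, 0.577, -0.577]
ft_force: [-2.7, -0.7, 13.4]
opening: 0.102
```

```bash
python3 look.py q
```

```text
10.925 [561.7 -40.7 125.8] jaw az 109.34 y [ 8.e-04 -5.e-04 -1.e+00] F [-2.72 -0.69 13.39] T [-0.067  0.576 -0.045] open 9.49 q [ 0.56  0.74 -0.89  1.77  0.69  0.97  1.3 ]
```

```bash
python3 -c "
from plant import close_job
print(close_job())"; python3 look.py r
```

```text
the job is handed in; nothing more can be done
None
the job is handed in; nothing more can be done
```

The wing is turned in line with the slot, and the cover is pressed flush. The arm was still holding it there, unlocked, when I handed in at about 11 s.

**Turning:** I lowered the fingers over the wing and closed them to about 10 mm, so they fitted loosely around it. I then turned it about 80° counterclockwise. I estimated the slot direction at about 19.1° from the pictures, and the gripper finished within about 0.3° of it. I set the fingers to 9.3 mm on the 9 mm wing instead of closing fully, because the fixed grip force could have overloaded the plastic.

**Pressing:** The push rose smoothly from about 3 to 6 N and passed the height where the pin would have caught. It then met a hard stop.

**Last checks:**
- **Flush:** the free edge of the cover reads 119.5–119.8 mm high and the frame 120.2 mm. Before pressing, that edge read 132 mm.
- **Steady hold:** the push stayed at about 13 N over 0.85 s, and the tool height did not change.

**Not confirmed:**
- **Finger height:** the tool tip stopped at 125.8 mm, about 2 mm higher than I expected for fingertips on the boss. I can't say how much of the push goes through the boss and how much through friction on the wing.
- **Grip force:** it can't be read, so I only know the opening, 9.4–9.5 mm.
- **Other items:** I did not take a final picture of the loose things on the bench, but the arm's path stayed well clear of them.

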